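# Set out the sieves by size

### The job

Set the four loose little sieves out in a row on the cork pads of the display plank, one to a pad, in order of size: the smallest on the pad next to the brass bell, each next pad a larger one, the largest at the other end next to the clay pot. Each must stand upright, flat and centred on its pad, and the loose glass jar beside them is to be left standing where it is.

Things in the scene. Friction and masses are not known exactly. Their poses are not given: they have to be found in the camera images.
- sieve_34: The smallest of four loose little sieves: a round pale bent-wood hoop of outer diameter 34 mm, 38 mm tall, with a punched steel sheet (dark dots) 8 mm below its top rim; 30 g nominal. It stands flat on the table, open side up, and is to be gripped across its outside diameter from above. Origin: centre of its underside; z up along its axis.
- sieve_44: The second smallest of four loose little sieves: a round pale bent-wood hoop of outer diameter 44 mm, 38 mm tall, with a punched steel sheet (dark dots) 8 mm below its top rim; 40 g nominal. It stands flat on the table, open side up, and is to be gripped across its outside diameter from above. Origin: centre of its underside; z up along its axis.
- sieve_54: The second largest of four loose little sieves: a round pale bent-wood hoop of outer diameter 54 mm, 38 mm tall, with a punched steel sheet (dark dots) 8 mm below its top rim; 50 g nominal. It stands flat on the table, open side up, and is to be gripped across its outside diameter from above. Origin: centre of its underside; z up along its axis.
- sieve_64: The largest of four loose little sieves: a round pale bent-wood hoop of outer diameter 64 mm, 38 mm tall, with a punched steel sheet (dark dots) 8 mm below its top rim; 60 g nominal. It stands flat on the table, open side up, and is to be gripped across its outside diameter from above. Origin: centre of its underside; z up along its axis.
- pad_a: One of four equal round cork pads, 56 mm across and 3 mm thick, fixed in a row on the dark wooden plank (470 x 100 x 18 mm, its top 18 mm above the table). The pads are about 82 mm apart, in the order a, b, c, d along the plank (this is an end pad). Either end of the row may be next to the bell. Origin: centre of its underside, on the plank's top; the pad's top is 3 mm above it. Its x axis runs along the row from a towards d.
- pad_b: One of four equal round cork pads, 56 mm across and 3 mm thick, fixed in a row on the dark wooden plank (470 x 100 x 18 mm, its top 18 mm above the table). The pads are about 82 mm apart, in the order a, b, c, d along the plank (this is an inner pad). Either end of the row may be next to the bell. Origin: centre of its underside, on the plank's top; the pad's top is 3 mm above it. Its x axis runs along the row from a towards d.
- pad_c: One of four equal round cork pads, 56 mm across and 3 mm thick, fixed in a row on the dark wooden plank (470 x 100 x 18 mm, its top 18 mm above the table). The pads are about 82 mm apart, in the order a, b, c, d along the plank (this is an inner pad). Either end of the row may be next to the bell. Origin: centre of its underside, on the plank's top; the pad's top is 3 mm above it. Its x axis runs along the row from a towards d.
- pad_d: One of four equal round cork pads, 56 mm across and 3 mm thick, fixed in a row on the dark wooden plank (470 x 100 x 18 mm, its top 18 mm above the table). The pads are about 82 mm apart, in the order a, b, c, d along the plank (this is an end pad). Either end of the row may be next to the bell. Origin: centre of its underside, on the plank's top; the pad's top is 3 mm above it. Its x axis runs along the row from a towards d.
- bell: A brass counter bell fixed on one end of the plank, 50 mm across and 45 mm tall, 80 mm from the centre of the nearest pad. A small terracotta pot (52 mm across, 44 mm tall, also fixed) stands the same way on the plank's other end; which end has which varies. Origin: centre of its underside, on the plank's top.
- jar: A closed amber glass jar with a white lid, 60 mm across and 80 mm tall, standing loose on the table to the left of the sieves as seen from the robot: a bystander to leave alone. Origin: centre of its underside.

How it is judged:
At the end, for the whole second after the job is handed in: Counting from the pad next to the bell, the sieves stand in order from smallest to largest, each with its centre within 12 mm of its pad's centre, resting on the pad (underside no more than 5 mm above its top), upright within 0.1 rad and at rest (((horizontal distance between bell and pad_a below 0.12 m and horizontal distance between sieve_34 and pad_a below 0.012 m and z of sieve_34 in the frame of pad_a below 0.008 m and horizontal distance between sieve_44 and pad_b below 0.012 m and z of sieve_44 in the frame of pad_b below 0.008 m and horizontal distance between sieve_54 and pad_c below 0.012 m and z of sieve_54 in the frame of pad_c below 0.008 m and horizontal distance between sieve_64 and pad_d below 0.012 m and z of sieve_64 in the frame of pad_d below 0.008 m) or (horizontal distance between bell and pad_d below 0.12 m and horizontal distance between sieve_34 and pad_d below 0.012 m and z of sieve_34 in the frame of pad_d below 0.008 m and horizontal distance between sieve_44 and pad_c below 0.012 m and z of sieve_44 in the frame of pad_c below 0.008 m and horizontal distance between sieve_54 and pad_b below 0.012 m and z of sieve_54 in the frame of pad_b below 0.008 m and horizontal distance between sieve_64 and pad_a below 0.012 m and z of sieve_64 in the frame of pad_a below 0.008 m)) and angle between each of sieve_34, sieve_44, sieve_54, sieve_64's own z axis and vertical below 0.1 rad and linear speed of each of sieve_34, sieve_44, sieve_54, sieve_64 below 0.02 m/s); the robot touches nothing.
It fails at once if the glass jar is moved more than 20 mm or tipped (distance of jar from where it was at the start of the episode above 0.02 m or angle between jar's own z axis and vertical above 0.2 rad).
It also fails if it takes over 96 s, if anything falls off the work surface, if the arm or the gripper's body presses on something with over 40 N, if the wrist force passes 120 N, or if a joint passes its speed limit or range.

### The arm

A 6-joint arm with a two-finger parallel gripper is mounted at the origin on the work surface. World frame = base frame: x ahead of the robot, y to its left, z up, the work surface at z = 0. Lengths are in m, angles in rad, forces in N, time in s.
With the tool pointing down it reaches from about 0.35 to 0.975 m from the base axis. Payload 4.9 kg.
Tool frame: the origin (TCP) lies between the finger pads; the fingertips stand 14 mm ahead of it and the grasp point (between the pads) lies 5 mm behind it (manip.tcp_to_tips is the distance from the TCP to the fingertips, in m); z points along the fingers, y is the line along which they close (so a half turn about z gives the same grasp; the last joint's range is limited). The gripper opens to 85 mm and grips with 20 to 120 N. Pads are 22 mm wide; open, the fingers measure 114 mm over their backs; the gripper's body (76 mm by 85 mm) begins 54 mm behind the grasp point. The pads swing forward as they close: fully open they stand 13 mm farther back than shut.
Start: joints at [1.005, 0.053, 1.613, -0, 1.476, -0.119], TCP at [0.27, 0.564, 0.22] pointing down, gripper open.
Joint ranges: [-3.01, 3.01], [-1.01, 2.22], [0.06, 2.58], [-1.02, 4.17], [0.09, 2.62], [-3.14, 3.14]. Speed limits (rad/s): [2.57, 2.57, 3.14, 3.14, 3.14, 3.14].

### API

Orientations are given as a unit quaternion [w, x, y, z].
In Python, from plant import manip gives the robot as it stands.
- The arm moves only by the tool servo_tool, never from a script. Its argument "moves" is a list that holds one entry, the list of rows, each a list of 7 numbers: the shift along the tool's x, y, z in mm, then the turn, a rotation vector about the tool's x, y, z in degrees, then the finger opening in mm, from 0 to 85.4. In form: [[[x, y, z, ax, ay, az, fingers], ...]]. A call has 1 to 12 rows; each row shifts and turns the commanded pose from where the row before left it, along the tool's axes as they then stand; what a row does not reach is not made up. A row lasts 1/8 s, in which the tool goes at most 62.5 mm and 10.7 degrees, less where a joint would pass 70% of its speed; a pose out of reach is approached as far as the arm can. A call with a gripper value outside its range is refused whole. The fingers move at their own pace and stop on an object; the grip force is fixed at half the most. Time passes only in rows, so rows that do not move let the fingers close. It gives the time, the measured TCP pose, the force, the opening and the grip force at its end, in the units of the state.
- manip.state(): the state, without advancing time (a new reading comes with each control period).
- manip.grab_frame(name): name is "scene" or "top" or "wrist"; returns a dict with "image" (384x512x3 uint8, blue, green, red), "mtx" (3x3 intrinsics, pixels), "eye" and "rotation" of the camera in the world. Camera axes: x right, y down, z forward; pixel columns grow to the right and rows downward; lengths in m; the calibration is good to about 2 mm. A picture is of the moment at which its call begins. There is no depth.
- manip.job_done(): hands the job in; it is judged then, once.
The state is a dict: "time": time; "joint_pos": joint angles; "joint_vel": joint speeds; "joint_efforts": joint torques, N m; "tool_pos": TCP position; "tool_rot": TCP orientation; "contact_force": force on the tool from outside, world axes, zero at the start; "ft_torque": the same for the moment, N m; "gripper_width": opening from 0.0 (shut) to 1.0 (fully open); "grasp_force": force on a finger pad.
Only numpy, scipy, OpenCV 4.12 (cv2) and the standard library are available. Lean on these libraries where they do the work, as an engineer would, in place of code of your own. Each camera call takes 0.05 s, during which the arm holds its last target. There are 200 camera calls.

## Working session

There is one attempt and no reset: what is moved stays moved. The work goes in short steps, Python scripts to look and compute and a tool call to move; the robot and the scene stay as the last step left them, time stands still between calls to the robot, and variables do not carry over. Pictures are saved under pics/ and viewed, at most 14 in all, crops included, and the job is handed in when it is done.

Besides the shell and the picture viewer there is one more tool, called after "Emit:" as a command line: name --argument value ..., lists and objects as JSON in quotes. servo_tool: Moves the arm, as the interface text tells. Its arguments: {"type":"object","properties":{"moves":{"type":"array"}},"required":["moves"]}

```bash
mkdir -p pics; ls
python3 - <<'E'
from plant import manip
import cv2, numpy as np
s=manip.state(); print(s['time'],s['tool_pos'],s['tool_rot'],s['gripper_width'],manip.tcp_to_tips)
for n in ("top","scene"):
    f=manip.grab_frame(n); cv2.imwrite(f'pics/{n}0.png',f['image']); print(n,f['eye'],np.round(f['rotation'],3).tolist(),f['mtx'].tolist())
    np.savez(f'{n}0.npz',**f)
E
```

```text
pics
0.0 [0.2696832  0.5631114  0.21847239] [-3.51468521e-04  2.21513134e-01  9.75156859e-01 -9.52623063e-04] 1.00026119774635 0.014
top [0.50311611 0.07435468 1.33552709] [0.018, -0.7, 0.713, -0.02] [[459.22776800942984, 0.0, 257.8369472532934], [0.0, 459.22776800942984, 188.87999016674854], [0.0, 0.0, 1.0]]
scene [ 1.31146827 -0.0472148   0.6480591 ] [-0.328, 0.682, 0.585, -0.292] [[412.7488104057007, 0.0, 257.2415921215319], [0.0, 412.7488104057007, 189.714829745098], [0.0, 0.0, 1.0]]
```

View pics/top0.png

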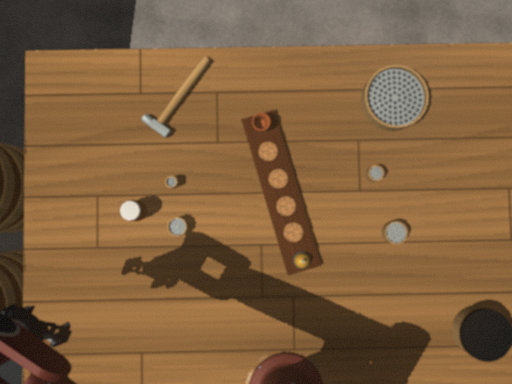

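View pics/scene0.png

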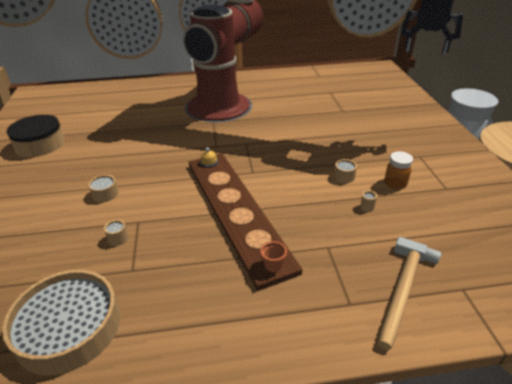

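Top view: bell (302,260) is nearest the robot and the pot (262,121) is far. Pads run (293,231), (286,205), (278,178), (268,151). Sieves are at (172,181), (178,226), (377,172) and (397,231), jar at (130,210). Next I'll measure centres and sizes.

```bash
cat > h.py <<'E'
import numpy as np, cv2
from scipy.spatial.transform import Rotation as R
def rot(q): return R.from_quat(np.roll(q,-1)).as_matrix() if np.size(q)==4 else np.array(q)
def ray(f,uv,z):
    d=rot(f['rotation'])@np.linalg.inv(f['mtx'])@np.array([uv[0],uv[1],1.]); e=f['eye']
    return e+d*(z-e[2])/d[2]
def proj(f,p):
    c=f['mtx']@rot(f['rotation']).T@(np.array(p)-f['eye']); return c[:2]/c[2]
def blobs(mask,amin=30):
    cs,_=cv2.findContours(mask.astype(np.uint8)*255,cv2.RETR_EXTERNAL,cv2.CHAIN_APPROX_NONE)
    return [c for c in cs if cv2.contourArea(c)>amin]
E
python3 - <<'E'
from h import *
f=dict(np.load('top0.npz')); im=f['image']; hsv=cv2.cvtColor(im,cv2.COLOR_BGR2HSV)
for c in [(172,182),(178,226),(377,172),(397,231),(268,151),(278,178),(286,205),(293,231),(235,160),(262,170),(150,190)]: print(c,hsv[c[1],c[0]])
m=(hsv[...,1]<95)&(hsv[...,2]>90); m[:50]=0
for c in blobs(m): 
    (u,v),r=cv2.minEnclosingCircle(c); mo=cv2.moments(c);u,v=mo['m10']/mo['m00'],mo['m01']/mo['m00']
    A=np.sqrt(cv2.contourArea(c)/np.pi); p=ray(f,(u,v),.034); print('S',np.round([u,v,r,A],1),p.round(4), 'diam mm',round(2*(A+.5)*1300/459,1))
m=np.zeros(im.shape[:2],bool); m[110:270,240:325]=hsv[110:270,240:325,2]>0
pl=hsv[...,2]
for (u,v) in [(268,151),(278,178),(286,205),(293,231)]:
    w=np.zeros_like(pl,bool); w[v-13:v+14,u-13:u+14]=pl[v-13:v+14,u-13:u+14]>130
    w&= (np.hypot(*(np.indices(w.shape)-np.array([v,u])[:,None,None]))<13)
    c=max(blobs(w),key=cv2.contourArea); mo=cv2.moments(c);a=mo['m10']/mo['m00'],mo['m01']/mo['m00']
    print('P',np.round(a,1),ray(f,a,.021).round(4),2*(np.sqrt(cv2.contourArea(c)/np.pi)+.5)*1314/459)
g=cv2.resize(np.hstack([im[150:250,110:210],im[150:250,350:430]]),None,fx=4,fy=4,interpolation=cv2.INTER_CUBIC); cv2.imwrite('pics/crop0.png',g)
E
```

```text
(172, 182) [ 39  12 149]
(178, 226) [ 30  11 163]
(377, 172) [ 35  10 147]
(397, 231) [ 34  14 150]
(268, 151) [ 14 134 183]
(278, 178) [ 15 140 179]
(286, 205) [ 15 143 177]
(293, 231) [ 15 140 180]
(235, 160) [ 16 151 133]
(262, 170) [ 12 161  95]
(150, 190) [ 15 144 142]
S [395.8 232.2  10.6  10. ] [ 0.4431 -0.3184  0.034 ] diam mm 59.4
S [177.  226.3   8.7   8.2] [0.4714 0.2993 0.034 ] diam mm 49.2
S [129.8 210.1  10.6  10.1] [0.5195 0.4325 0.034 ] diam mm 60.2
S [171.2 181.4   5.    4.5] [0.5986 0.3147 0.034 ] diam mm 28.6
S [375.8 172.6   6.9   6.4] [ 0.613  -0.2675  0.034 ] diam mm 38.9
S [155.2 125.1  15.7   9.2] [0.7608 0.3589 0.034 ] diam mm 54.9
S [396.1  96.4  29.6  28.3] [ 0.8314 -0.3328  0.034 ] diam mm 163.4
P [267.5 150.9] [0.6825 0.0391 0.021 ] 55.892195213980926
P [277.6 178.2] [0.6033 0.0118 0.021 ] 56.08860125708411
P [285.4 205.7] [ 0.5239 -0.009   0.021 ] 56.96360547060793
P [292.7 231.9] [ 0.4489 -0.0282  0.021 ] 56.721974694478334
```

View pics/crop0.png

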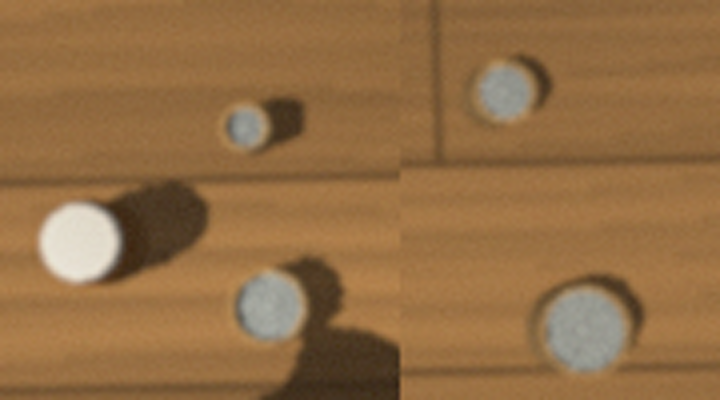

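The crop shows four distinct sizes: 34 at (172,181), 44 at (376,172), 54 at (177,226) and 64 at (396,232). The fingers will close across the row, with tool y at 106°.

```bash
cat >> h.py <<'E'
from plant import manip
T={'34':(.5989,.3155),'54':(.4713,.300),'44':(.6133,-.2686),'64':(.4429,-.3196),
   'p34':(.4489,-.0282),'p44':(.5239,-.009),'p54':(.6033,.0118),'p64':(.6825,.0391)}
YAW=106.1
def plan(*pts):
    s=manip.state(); Rm=rot(s['tool_rot']); y=Rm[:,1]; yaw=np.degrees(np.arctan2(y[1],y[0]))
    print('t',round(s['time'],2),'tcp',np.round(s['tool_pos']*1000,1),'yaw',yaw.round(2),'tilt',np.degrees(np.arccos(-Rm[2,2])).round(2),'g',round(s['gripper_width'],3),'F',round(s['grasp_force'],1),np.round(s['contact_force'],1))
    c=np.array(s['tool_pos'])
    a=np.radians(YAW); Y=np.array([np.cos(a),np.sin(a),0]); Z=np.array([0,0,-1.]); D=np.c_[np.cross(Y,Z),Y,Z]
    for p in pts:
        p=np.array(p); print('now-axes',(Rm.T@(p-c)*1000).round(1),'yaw106-axes',(D.T@(p-c)*1000).round(1)); c=p
E
python3 -c "
from h import *
plan((*T['34'],.15))"
```

```text
t 0.1 tcp [269.7 563.1 218.6] yaw 64.4 tilt 0.11 g 0.999 F 0.0 [ 0.2 -0.1  0.5]
now-axes [-403.9  -81.    68.6] yaw106-axes [-247.6 -329.2   68.6]
```

Emit:
servo_tool --moves '[[[-50.5,-10.1,8.5,0,0,0,60],[-50.5,-10.1,8.5,0,0,0,60],[-50.5,-10.1,8.5,0,0,0,60],[-50.5,-10.1,8.5,0,0,0,60],[-50.5,-10.1,8.5,0,0,0,60],[-50.5,-10.1,8.5,0,0,0,60],[-50.5,-10.1,8.5,0,0,0,60],[-50.5,-10.1,8.5,0,0,0,60],[0,0,0,0,0,-10.4,60],[0,0,0,0,0,-10.4,60],[0,0,0,0,0,-10.4,60],[0,0,0,0,0,-10.4,60]]]'

```text
time: 1.6
tool_pos: [0.5991, 0.316, 0.1509]
tool_rot: [-0.001, -0.142, 0.99, -0.0]
contact_force: [-1.0, -0.4, -0.3]
gripper_width: 0.699
grasp_force: 0.0
```

Run:
```python
from h import *
f=manip.grab_frame('wrist'); np.savez('w1.npz',**f); cv2.imwrite('pics/w1.png',f['image'])
plan((*T['34'],.15),(*T['34'],.022)); print(f['eye'],proj(f,(*T['34'],.03)))
```

```text
t 1.65 tcp [599.1 316.  150.9] yaw 106.54 tilt 0.08 g 0.702 F 0.0 [ 0.5  0.  -0.4]
now-axes [ 0.3 -0.4  0.9] yaw106-axes [ 0.3 -0.4  0.9]
now-axes [ -0.2   0.  128. ] yaw106-axes [  0.   0. 128.]
[0.5289189  0.29572146 0.30609925] [249.7909571  187.35320009]
```

View pics/w1.png

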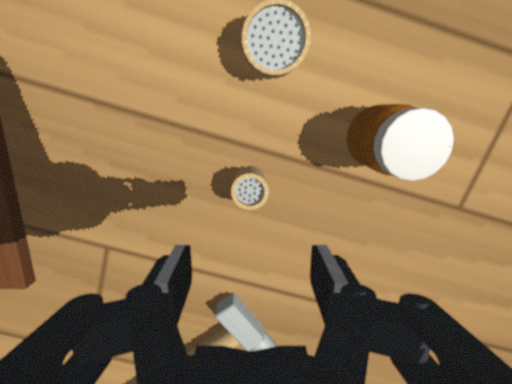

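The wrist view shows sieve 34's sheet at (250,189), against a predicted (250,187), so the calibration agrees. The jar lid at (413,144) is well clear. Descending and gripping.

Emit:
servo_tool --moves '[[[0,0,43,0,0,0,60],[0,0,43,0,0,0,60],[0,0,30,0,0,0,60],[0,0,12,0,0,0,60],[0,0,0,0,0,0,25],[0,0,0,0,0,0,25],[0,0,0,0,0,0,25],[0,0,0,0,0,0,25],[0,0,-20,0,0,0,25],[0,0,-50,0,0,0,25],[0,0,-50,0,0,0,25],[0,0,0,0,0,0,25]]]'

```text
time: 3.15
tool_pos: [0.6032, 0.3178, 0.1523]
tool_rot: [0.006, -0.139, 0.99, 0.002]
contact_force: [0.4, 0.4, 0.2]
gripper_width: 0.293
grasp_force: 0.0
```

Run:
```python
from h import *
plan((*T['p34'],.15),(*T['p34'],.043))
f=manip.grab_frame('wrist'); np.savez('w2.npz',**f); cv2.imwrite('pics/w2.png',f['image'])
```

```text
t 3.15 tcp [603.2 317.8 152.3] yaw 106.0 tilt 0.74 g 0.293 F 0.0 [0.4 0.4 0.2]
now-axes [ 243.6 -290.1   -1.2] yaw106-axes [ 244.1 -289.6    2.3]
now-axes [ 1.40e+00 -1.00e-01  1.07e+02] yaw106-axes [  0.   0. 107.]
```

View pics/w2.png

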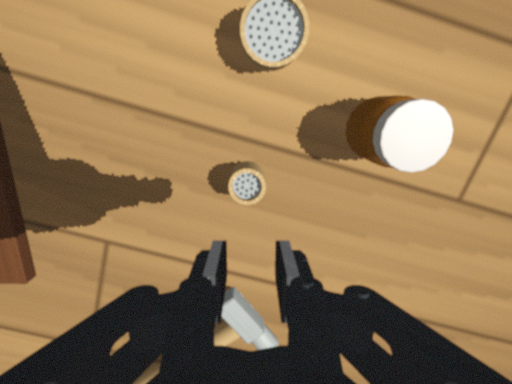

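The view shows sieve 34 still on the table at (247,186); the fingers closed after the lift. Going down again, with a check on the grip before lifting.

Run:
```python
from h import *
f=dict(np.load('w2.npz')); hsv=cv2.cvtColor(f['image'],cv2.COLOR_BGR2HSV)
m=(hsv[...,1]<60)&(hsv[...,2]>130); w=np.zeros_like(m); w[160:210,220:275]=m[160:210,220:275]
w=cv2.morphologyEx(w.astype(np.uint8),cv2.MORPH_CLOSE,np.ones((7,7)))
c=max(blobs(w),key=cv2.contourArea);(u,v),r=cv2.minEnclosingCircle(c);print(u,v,r,ray(f,(u,v),.03))
plan((*T['34'],.15),(*ray(f,(u,v),.03)[:2],.15),)
```

```text
246.079345703125 185.2405548095703 14.099912643432617 [0.60392764 0.31415109 0.03      ]
t 3.2 tcp [601.4 317.1 148.6] yaw 106.0 tilt 0.42 g 0.292 F 0.0 [ 0.5  0.1 -1.1]
now-axes [ 2.8 -0.8 -1.4] yaw106-axes [ 2.9 -0.8 -1.4]
now-axes [-4.5 -2.7  0. ] yaw106-axes [-4.5 -2.7  0. ]
```

Emit:
servo_tool --moves '[[[0,0,0,0,0,0,60],[0,0,0,0,0,0,60],[0,0,0,0,0,0,60],[0,0,0,0,0,0,60]]]'

```text
time: 3.7
tool_pos: [0.5992, 0.3161, 0.1429]
tool_rot: [-0.001, -0.139, 0.99, -0.0]
contact_force: [1.1, 0.1, 0.0]
gripper_width: 0.704
grasp_force: 0.0
```

Run:
```python
from h import *
f=manip.grab_frame('wrist'); hsv=cv2.cvtColor(f['image'],cv2.COLOR_BGR2HSV)
m=(hsv[...,1]<60)&(hsv[...,2]>130); w=np.zeros_like(m); w[160:220,215:285]=m[160:220,215:285]
w=cv2.morphologyEx(w.astype(np.uint8),cv2.MORPH_CLOSE,np.ones((7,7)))
c=max(blobs(w),key=cv2.contourArea);(u,v),r=cv2.minEnclosingCircle(c);p=ray(f,(u,v),.03);print(u,v,r,p)
plan((*p[:2],.15),(*p[:2],.02))
```

```text
246.77685546875 194.12396240234375 14.38095760345459 [0.60387123 0.31418129 0.03      ]
t 3.75 tcp [599.3 316.1 143.1] yaw 106.0 tilt 0.05 g 0.702 F 0.0 [ 0.6  0.2 -0.4]
now-axes [-3.9 -3.1 -6.9] yaw106-axes [-3.9 -3.2 -6.9]
now-axes [-1.0e-01  0.0e+00  1.3e+02] yaw106-axes [  0.   0. 130.]
```

Emit:
servo_tool --moves '[[[-3.9,-3.2,43,0,0,0,60],[0,0,43,0,0,0,60],[0,0,29,0,0,0,60],[0,0,8,0,0,0,60],[0,0,0,0,0,0,60],[0,0,0,0,0,0,20],[0,0,0,0,0,0,20],[0,0,0,0,0,0,20],[0,0,0,0,0,0,20],[0,0,0,0,0,0,20],[0,0,0,0,0,0,20],[0,0,0,0,0,0,20]]]'

```text
time: 5.25
tool_pos: [0.6058, 0.3149, 0.0235]
tool_rot: [0.002, -0.139, 0.99, 0.001]
contact_force: [-1.6, -0.1, 6.8]
gripper_width: 0.344
grasp_force: 58.8
```

Run:
```python
from h import *
f=manip.grab_frame('wrist'); cv2.imwrite('pics/w3.png',f['image']); plan()
g=manip.grab_frame('scene'); cv2.imwrite('pics/s3.png',cv2.resize(g['image'][130:240,300:450],None,fx=5,fy=5,interpolation=cv2.INTER_CUBIC))
```

```text
t 5.3 tcp [605.8 314.9  23.4] yaw 106.0 tilt 0.24 g 0.342 F 58.8 [-0.4  0.1  6.1]
```

View pics/w3.png

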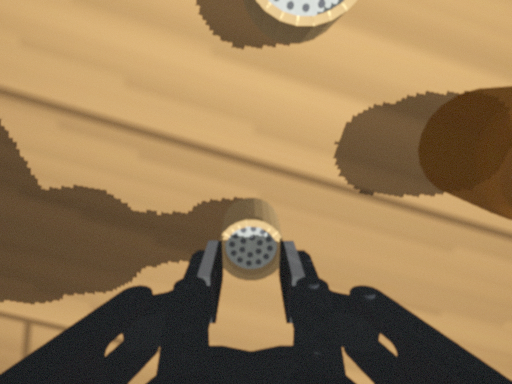

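View pics/s3.png

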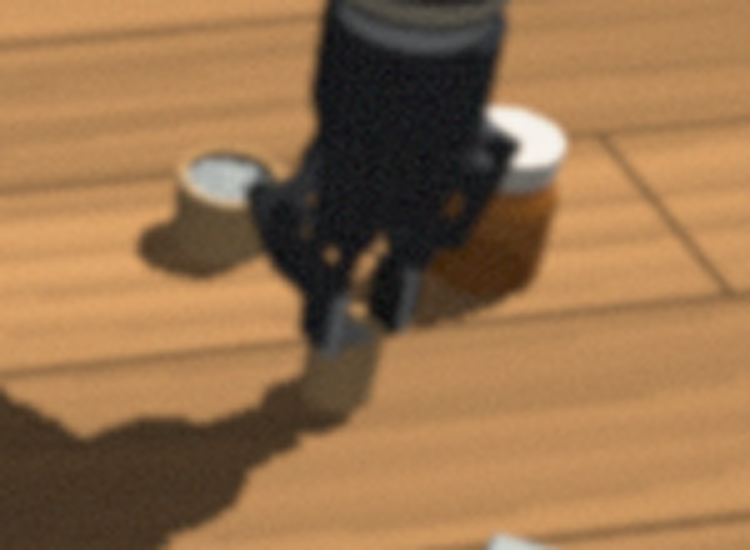

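The fingers hold sieve 34, whose rim is at (251,247) in the wrist view. The scene crop shows the sieve upright between the pads. Testing with a slow lift.

Emit:
servo_tool --moves '[[[0,0,-5,0,0,0,20],[0,0,-10,0,0,0,20],[0,0,-15,0,0,0,20],[0,0,0,0,0,0,20]]]'

```text
time: 5.85
tool_pos: [0.6056, 0.3148, 0.0533]
tool_rot: [0.002, -0.139, 0.99, 0.0]
contact_force: [0.4, -0.2, -0.6]
gripper_width: 0.341
grasp_force: 59.2
```

Run:
```python
from h import *
f=manip.grab_frame('wrist'); cv2.imwrite('pics/w4.png',f['image']); plan()
g=manip.grab_frame('scene'); np.savez('s4.npz',**g); cv2.imwrite('pics/s4.png',np.hstack([cv2.resize(f['image'][180:330,180:330],None,fx=2.5,fy=2.5),cv2.resize(g['image'][150:225,335:410],None,fx=5,fy=5,interpolation=cv2.INTER_CUBIC)]))
```

```text
t 5.9 tcp [604.9 314.5  52.2] yaw 106.0 tilt 0.13 g 0.342 F 59.2 [ 0.4  0.  -1. ]
```

View pics/s4.png

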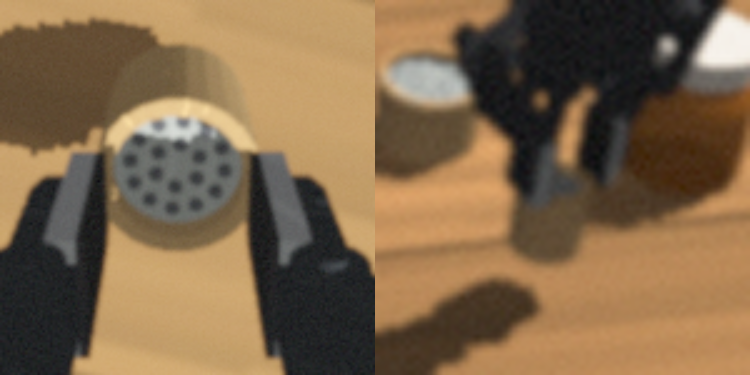

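Run:
```python
from h import *
f=manip.grab_frame('wrist'); s=manip.state(); t=s['tool_pos']; Rm=rot(s['tool_rot'])
p=ray(f,(251.2,247.2),.059); print('sheet',p,'in tool',(Rm.T@(p-t)*1000).round(1))
for n,o in {'tcp':(0,0,0),'tip':(0,0,.014),'tipL':(0,-.0147,.014),'tipR':(0,.0147,.014),'L x+11':(.011,-.0147,.014),'L x-11':(-.011,-.0147,.014),'Ltop':(.011,-.0147,-.016)}.items(): print(n,(proj(f,t+Rm@np.array(o))-180)*2.5)
```

```text
sheet [0.60297798 0.31464194 0.059     ] in tool [ 0.8  0.8 -8.4]
tcp [174.53978328 154.421474  ]
tip [174.67249347 129.64013196]
tipL [113.97161066 129.58966846]
tipR [235.36909217 129.69059191]
L x+11 [112.89466517  86.86790985]
L x-11 [115.01124757 170.83141903]
Ltop [100.90426574 138.37581912]
```

Run:
```python
from h import *
g=dict(np.load('s4.npz')); s=manip.state(); t=s['tool_pos']; Rm=rot(s['tool_rot'])
for z in (-.02,-.01,0,.014): 
  for y in (-.017,.017): print(z,y,[((proj(g,t+Rm@np.array((x,y,z)))-(335,150))*5).round(0).tolist() for x in (-.011,.011)])
for dz in (-.0235,-.0235+.038): print('sieve axis z',dz,(proj(g,t+np.array((0,0,dz)))-(335,150))*5)
```

```text
-0.02 -0.017 [[170.0, 199.0], [141.0, 172.0]]
-0.02 0.017 [[231.0, 179.0], [201.0, 153.0]]
-0.01 -0.017 [[166.0, 216.0], [138.0, 189.0]]
-0.01 0.017 [[227.0, 196.0], [198.0, 170.0]]
0 -0.017 [[163.0, 233.0], [135.0, 206.0]]
0 0.017 [[224.0, 213.0], [195.0, 187.0]]
0.014 -0.017 [[159.0, 257.0], [130.0, 230.0]]
0.014 0.017 [[219.0, 237.0], [190.0, 211.0]]
sieve axis z -0.0235 [171.35993296 248.99341468]
sieve axis z 0.014499999999999999 [183.95256391 185.12491583]
```

The sieve is held, but only by its top few millimetres, because the tips sit higher than I assumed. The grip is steady at 59 N, so I'll carry it gently and go lower on the others.

```bash
python3 -c "
from h import *
plan((*T['p34'],.12),(*T['p34'],.045))"
```

```text
t 6.0 tcp [603.9 314.1  50.6] yaw 106.0 tilt 0.02 g 0.336 F 59.2 [-0.6  0.4 -0.8]
now-axes [ 243.4 -286.3  -69.3] yaw106-axes [ 243.9 -285.9  -69.4]
now-axes [-0.  0. 75.] yaw106-axes [ 0.  0. 75.]
```

Emit:
servo_tool --moves '[[[0,0,-35,0,0,0,20],[10,-12,-34,0,0,0,20],[27,-32,0,0,0,0,20],[31,-36,0,0,0,0,20],[31,-36,0,0,0,0,20],[31,-36,0,0,0,0,20],[31,-36,0,0,0,0,20],[31,-36,0,0,0,0,20],[28,-33,0,0,0,0,20],[15,-19,0,0,0,0,20],[8,-10,0,0,0,0,20],[0,0,0,0,0,0,20]]]'

```text
time: 7.5
tool_pos: [0.4492, -0.0279, 0.1195]
tool_rot: [-0.0, -0.139, 0.99, 0.0]
contact_force: [0.6, -0.9, -0.1]
gripper_width: 0.338
grasp_force: 59.4
```

Run:
```python
from h import *
plan((*T['p34'],.045))
f=manip.grab_frame('wrist'); np.savez('w5.npz',**f); cv2.imwrite('pics/w5.png',f['image'])
for k in ('p34','p44','p54'): print(k,proj(f,(*T[k],.021)))
```

```text
t 7.5 tcp [449.2 -27.9 119.5] yaw 105.93 tilt 0.03 g 0.338 F 59.4 [ 0.6 -0.9 -0.1]
now-axes [ 0.4 -0.3 74.5] yaw106-axes [ 0.4 -0.2 74.5]
p34 [249.8254406  193.75144001]
p44 [247.55563319 272.51070123]
p54 [245.95937326 343.45481664]
```

View pics/w5.png

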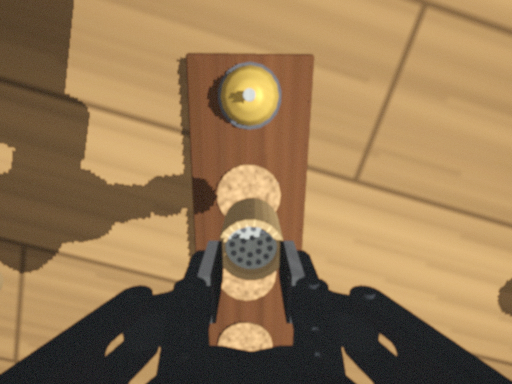

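The wrist view shows pad a at about (249,193), matching the prediction, with the sieve held above it and the bell clear at (249,96). Lowering and releasing.

Emit:
servo_tool --moves '[[[0.4,0,30,0,0,0,20],[0,0,25,0,0,0,20],[0,0,12,0,0,0,20],[0,0,6,0,0,0,20],[0,0,1,0,0,0,20],[0,0,0,0,0,0,20],[0,0,0,0,0,0,20]]]'

```text
time: 8.43
tool_pos: [0.4496, -0.0279, 0.0465]
tool_rot: [0.001, -0.139, 0.99, -0.0]
contact_force: [-0.6, -0.4, -0.9]
gripper_width: 0.338
grasp_force: 59.4
```

Emit:
servo_tool --moves '[[[0,0,0,0,0,0,45],[0,0,0,0,0,0,60],[0,0,0,0,0,0,60],[0,0,0,0,0,0,60],[0,0,-20,0,0,0,60],[0,0,-40,0,0,0,70],[0,0,-45,0,0,0,70],[0,0,0,0,0,0,70],[0,0,0,0,0,0,70]]]'

```text
time: 9.55
tool_pos: [0.4487, -0.0277, 0.1502]
tool_rot: [-0.0, -0.139, 0.99, 0.0]
contact_force: [-0.0, -0.2, -0.2]
gripper_width: 0.817
grasp_force: 0.0
```

```bash
cat >> h.py <<'E'
def sieve(f,guess,z,r=40):
    """centre of grey sheet near world guess, at height z"""
    u,v=proj(f,(*guess,z)); hsv=cv2.cvtColor(f['image'],cv2.COLOR_BGR2HSV)
    m=((hsv[...,1]<75)&(hsv[...,2]>70)).astype(np.uint8); yy,xx=np.indices(m.shape); m[np.hypot(xx-u,yy-v)>r]=0
    m=cv2.morphologyEx(m,cv2.MORPH_CLOSE,np.ones((7,7))); c=max(blobs(m),key=cv2.contourArea)
    q,rr=cv2.minEnclosingCircle(c); p=ray(f,q,z); print('sieve px',np.round(q,1),'r',round(rr,1),p.round(4)); return p
E
python3 - <<'E'
from h import *
f=manip.grab_frame('wrist'); np.savez('w6.npz',**f); cv2.imwrite('pics/w6.png',f['image'])
sieve(f,T['p34'],.051)
plan((*T['p34'],.15),(*T['44'],.15))
E
```

```text
sieve px [249.5 193.5] r 15.9 [ 0.4484 -0.0284  0.051 ]
t 9.6 tcp [448.1 -27.6 149.3] yaw 106.0 tilt 0.13 g 0.818 F 0.0 [ 0.4 -0.4 -0.9]
now-axes [-0.6 -0.8 -0.7] yaw106-axes [-0.6 -0.8 -0.7]
now-axes [ -91.8 -276.4   -0.5] yaw106-axes [ -91.3 -276.6    0. ]
```

View pics/w6.png

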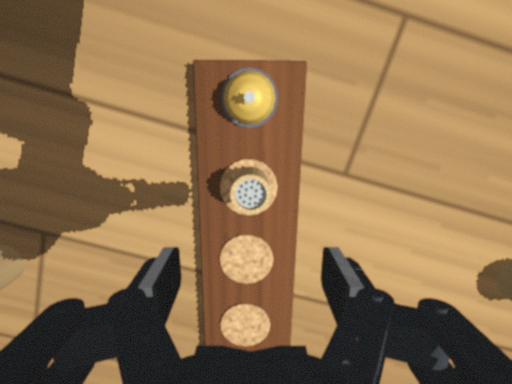

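The view shows sieve 34 upright and centred on the bell-side pad, its sheet at (249,193). Next is sieve 44.

Emit:
servo_tool --moves '[[[-6,-18,0,0,0,0,75],[-12,-36,0,0,0,0,75],[-15,-45,0,0,0,0,75],[-15,-45,0,0,0,0,75],[-15,-45,0,0,0,0,75],[-13,-40,0,0,0,0,75],[-9.5,-29,0,0,0,0,75],[-6.5,-19,0,0,0,0,75],[0,0,0,0,0,0,75],[0,0,0,0,0,0,75]]]'

```text
time: 10.85
tool_pos: [0.6131, -0.2686, 0.1494]
tool_rot: [-0.001, -0.139, 0.99, 0.001]
contact_force: [0.4, 0.1, 0.3]
gripper_width: 0.877
grasp_force: 0.0
```

Run:
```python
from h import *
f=manip.grab_frame('wrist')
p=sieve(f,T['44'],.030)
plan((*p[:2],.15),(*p[:2],.014))
```

```text
sieve px [250.3 191.6] r 20.1 [ 0.6162 -0.2673  0.03  ]
t 10.9 tcp [ 613.2 -268.3  149.8] yaw 106.01 tilt 0.09 g 0.882 F 0.0 [-0.1 -0.3  0.5]
now-axes [-3.2  0.1 -0.2] yaw106-axes [-3.2  0.1 -0.2]
now-axes [-1.00e-01 -2.00e-01  1.36e+02] yaw106-axes [  0.   0. 136.]
```

Emit:
servo_tool --moves '[[[-2,0,45,0,0,0,75],[0,0,45,0,0,0,75],[0,0,30,0,0,0,75],[0,0,12,0,0,0,75],[0,0,5,0,0,0,75],[0,0,0,0,0,0,75]]]'

```text
time: 11.65
tool_pos: [0.6164, -0.2685, 0.0151]
tool_rot: [0.001, -0.139, 0.99, -0.001]
contact_force: [-0.3, -0.1, 0.5]
gripper_width: 0.88
grasp_force: 0.0
```

Emit:
servo_tool --moves '[[[0,0,0,0,0,0,30],[0,0,0,0,0,0,30],[0,0,0,0,0,0,30],[0,0,0,0,0,0,30],[0,0,0,0,0,0,30],[0,0,0,0,0,0,30],[0,0,0,0,0,0,30],[0,0,0,0,0,0,30]]]'

```text
time: 12.65
tool_pos: [0.6169, -0.2689, 0.0157]
tool_rot: [0.001, -0.139, 0.99, -0.001]
contact_force: [-0.3, -0.2, 4.9]
gripper_width: 0.487
grasp_force: 61.0
```

Emit:
servo_tool --moves '[[[0,0,-5,0,0,0,30],[0,0,-20,0,0,0,30],[0,0,-40,0,0,0,30],[1,20,-38,0,0,0,30],[2.4,36,0,0,0,0,30],[2.8,44,0,0,0,0,30],[2.8,44,0,0,0,0,30],[2.8,44,0,0,0,0,30],[2.6,40,0,0,0,0,30],[2,30,0,0,0,0,30],[1,17,0,0,0,0,30],[0,0,0,0,0,0,30]]]'

```text
time: 14.15
tool_pos: [0.5232, -0.0082, 0.1173]
tool_rot: [0.0, -0.14, 0.99, -0.0]
contact_force: [0.8, -0.7, -0.1]
gripper_width: 0.482
grasp_force: 60.7
```

Emit:
servo_tool --moves '[[[0,0,0,0,0,0,30],[0,0,0,0,0,0,30]]]'

```text
time: 14.4
tool_pos: [0.5235, -0.0095, 0.1168]
tool_rot: [0.0, -0.139, 0.99, -0.0]
contact_force: [0.3, 0.5, -1.4]
gripper_width: 0.481
grasp_force: 60.7
```

Run:
```python
from h import *
f=manip.grab_frame('wrist'); np.savez('w7.npz',**f); cv2.imwrite('pics/w7.png',f['image'])
s=manip.state(); t=s['tool_pos']
p=sieve(f,t[:2],t[2]+.014,35); print('offset sieve-tcp',(p-t)*1000)
plan((*T['p44'],.0375))
```

```text
sieve px [250.  254.5] r 35.0 [ 0.5234 -0.0094  0.1307]
offset sieve-tcp [3.78439630e-03 4.76765346e-03 1.40000000e+01]
t 14.45 tcp [523.4  -9.4 116.7] yaw 105.93 tilt 0.01 g 0.482 F 60.7 [-1.1 -1.1 -0.9]
now-axes [-0.6  0.3 79.2] yaw106-axes [-0.6  0.3 79.2]
```

View pics/w7.png

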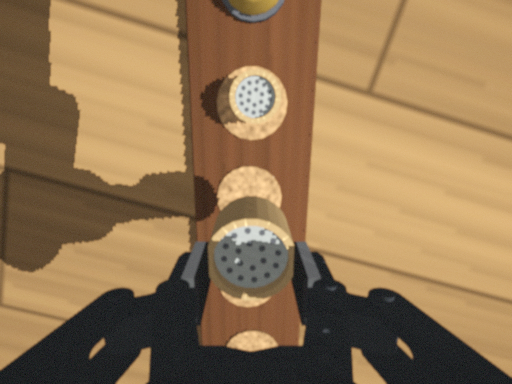

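Sieve 44 is gripped level, its sheet at about (250,258). Pad b, at about (249,197), is straight below it. Lowering.

Emit:
servo_tool --moves '[[[-0.5,0,30,0,0,0,30],[0,0,28,0,0,0,30],[0,0,13,0,0,0,30],[0,0,6,0,0,0,30],[0,0,1.5,0,0,0,30],[0,0,0,0,0,0,30],[0,0,0,0,0,0,30]]]'

```text
time: 15.32
tool_pos: [0.5243, -0.0086, 0.0391]
tool_rot: [0.001, -0.139, 0.99, -0.0]
contact_force: [-0.4, 0.0, -0.3]
gripper_width: 0.478
grasp_force: 60.7
```

Emit:
servo_tool --moves '[[[0,0,0,0,0,0,55],[0,0,0,0,0,0,70],[0,0,0,0,0,0,70],[0,0,0,0,0,0,70],[0,0,-20,0,0,0,70],[0,0,-40,0,0,0,80],[0,0,-50,0,0,0,80],[0,0,0,0,0,0,80],[0,0,0,0,0,0,80]]]'

```text
time: 16.45
tool_pos: [0.5234, -0.0084, 0.1479]
tool_rot: [-0.0, -0.139, 0.99, 0.0]
contact_force: [0.5, 0.0, -0.7]
gripper_width: 0.936
grasp_force: 0.0
```

Run:
```python
from h import *
f=manip.grab_frame('wrist'); cv2.imwrite('pics/w8.png',f['image'])
sieve(f,T['p44'],.051,30)
plan((*T['54'],.15))
```

```text
sieve px [249.8 195.5] r 21.9 [ 0.5242 -0.0085  0.051 ]
t 16.5 tcp [522.7  -8.3 146.8] yaw 106.0 tilt 0.13 g 0.935 F 0.0 [-0.2 -0.7 -0.5]
now-axes [-35.5 310.6  -3. ] yaw106-axes [-36.1 310.5  -3.2]
```

Emit:
servo_tool --moves '[[[-2,18,-1,0,0,0,82],[-4,36,-1,0,0,0,82],[-5,45,-1,0,0,0,82],[-5,45,0,0,0,0,82],[-5,45,0,0,0,0,82],[-5,45,0,0,0,0,82],[-5,37,0,0,0,0,82],[-3,26,0,0,0,0,82],[-2,13.5,0,0,0,0,82],[0,0,0,0,0,0,82],[0,0,0,0,0,0,82]]]'

```text
time: 17.88
tool_pos: [0.4726, 0.2993, 0.1509]
tool_rot: [-0.0, -0.139, 0.99, -0.0]
contact_force: [0.1, -0.1, 0.2]
gripper_width: 0.959
grasp_force: 0.0
```

Run:
```python
from h import *
f=manip.grab_frame('wrist')
p=sieve(f,T['54'],.030)
plan((*p[:2],.15),(*p[:2],.014))
```

```text
sieve px [250.6 189.1] r 25.4 [0.4738 0.3    0.03  ]
t 17.93 tcp [472.7 299.1 151. ] yaw 105.94 tilt 0.03 g 0.955 F 0.0 [ 0.5 -0.4  0.2]
now-axes [-1.3  0.6  1. ] yaw106-axes [-1.3  0.6  1. ]
now-axes [-1.00e-01  0.00e+00  1.36e+02] yaw106-axes [  0.   0. 136.]
```

Emit:
servo_tool --moves '[[[-1,0.5,45,0,0,0,82],[0,0,45,0,0,0,82],[0,0,30,0,0,0,82],[0,0,13,0,0,0,82],[0,0,5,0,0,0,82],[0,0,0,0,0,0,82]]]'

```text
time: 18.68
tool_pos: [0.4744, 0.3008, 0.0143]
tool_rot: [0.001, -0.139, 0.99, 0.0]
contact_force: [0.5, -0.5, 0.4]
gripper_width: 0.958
grasp_force: 0.0
```

Emit:
servo_tool --moves '[[[0,0,0,0,0,0,40],[0,0,0,0,0,0,40],[0,0,0,0,0,0,40],[0,0,0,0,0,0,40],[0,0,0,0,0,0,40],[0,0,0,0,0,0,40],[0,0,0,0,0,0,40],[0,0,0,0,0,0,40]]]'

```text
time: 19.68
tool_pos: [0.4749, 0.3014, 0.0152]
tool_rot: [0.002, -0.139, 0.99, 0.001]
contact_force: [-0.1, -0.9, 5.4]
gripper_width: 0.605
grasp_force: 62.9
```

```bash
python3 -c "
from h import *
plan((*T['p54'],.12),(*T['p54'],.037))"
```

```text
t 19.68 tcp [474.9 301.4  15.2] yaw 106.01 tilt 0.2 g 0.605 F 62.9 [-0.1 -0.9  5.4]
now-axes [ -43.9 -313.7 -104.9] yaw106-axes [ -43.  -313.9 -104.8]
now-axes [ 0.3 -0.  83. ] yaw106-axes [ 0.  0. 83.]
```

Emit:
servo_tool --moves '[[[0,0,-5,0,0,0,40],[0,0,-20,0,0,0,40],[0,0,-40,0,0,0,40],[-3,-22,-40,0,0,0,40],[-5,-38,0,0,0,0,40],[-6.5,-48,0,0,0,0,40],[-6.5,-48,0,0,0,0,40],[-6.5,-48,0,0,0,0,40],[-6.5,-47,0,0,0,0,40],[-5,-34,0,0,0,0,40],[-2.5,-19,0,0,0,0,40],[-1.5,-10,0,0,0,0,40]]]'

```text
time: 21.18
tool_pos: [0.6016, 0.0102, 0.1187]
tool_rot: [0.0, -0.139, 0.99, 0.0]
contact_force: [-0.6, 0.4, 0.1]
gripper_width: 0.597
grasp_force: 62.5
```

Emit:
servo_tool --moves '[[[0,0,0,0,0,0,40],[0,0,0,0,0,0,40],[0,0,0,0,0,0,40]]]'

```text
time: 21.55
tool_pos: [0.601, 0.0116, 0.1181]
tool_rot: [-0.0, -0.14, 0.99, 0.0]
contact_force: [-0.0, 0.7, -0.3]
gripper_width: 0.599
grasp_force: 62.5
```

Run:
```python
from h import *
f=manip.grab_frame('wrist'); np.savez('w9.npz',**f); cv2.imwrite('pics/w9.png',f['image'])
plan((*T['p54'],.0365)); print(proj(f,(*T['p54'],.021)))
```

```text
t 21.6 tcp [601.1  11.5 118.1] yaw 106.06 tilt 0.01 g 0.602 F 62.5 [ 0.1  0.4 -0.7]
now-axes [-2.2 -0.3 81.6] yaw106-axes [-2.2 -0.3 81.6]
[249.59548002 197.06407181]
```

View pics/w9.png

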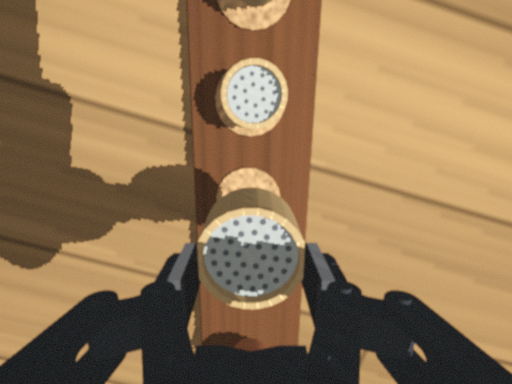

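Sieve 54 is held level at (251,258) over pad c, and sieve 44 stands on pad b at (253,94). Lowering.

Emit:
servo_tool --moves '[[[-2,0,30,0,0,0,40],[0,0,30,0,0,0,40],[0,0,13,0,0,0,40],[0,0,6,0,0,0,40],[0,0,2,0,0,0,40],[0,0,0,0,0,0,40],[0,0,0,0,0,0,40]]]'

```text
time: 22.48
tool_pos: [0.604, 0.0112, 0.0382]
tool_rot: [0.001, -0.139, 0.99, -0.0]
contact_force: [0.4, -0.7, -0.8]
gripper_width: 0.597
grasp_force: 62.5
```

Emit:
servo_tool --moves '[[[0,0,0,0,0,0,65],[0,0,0,0,0,0,80],[0,0,0,0,0,0,80],[0,0,0,0,0,0,80],[0,0,-20,0,0,0,80],[0,0,-40,0,0,0,85],[0,0,-50,0,0,0,85],[0,0,0,0,0,0,85],[0,0,0,0,0,0,85]]]'

```text
time: 23.6
tool_pos: [0.6035, 0.0113, 0.1482]
tool_rot: [0.001, -0.139, 0.99, -0.0]
contact_force: [-0.1, -0.6, 0.3]
gripper_width: 0.995
grasp_force: 0.0
```

Run:
```python
from h import *
f=manip.grab_frame('wrist'); cv2.imwrite('pics/w10.png',f['image'])
sieve(f,T['p54'],.051,35)
plan((*T['64'],.15))
```

```text
sieve px [249.5 194.5] r 27.9 [0.6037 0.0107 0.051 ]
t 23.65 tcp [602.7  11.3 146.8] yaw 106.0 tilt 0.06 g 0.994 F 0.0 [ 0.5 -0.4  0. ]
now-axes [ 244.8 -274.    -3.1] yaw106-axes [ 245.3 -273.6   -3.2]
```

Emit:
servo_tool --moves '[[[12,-14,-3,0,0,0,85.4],[27,-30,0,0,0,0,85.4],[34,-38,0,0,0,0,85.4],[34,-38,0,0,0,0,85.4],[34,-38,0,0,0,0,85.4],[34,-38,0,0,0,0,85.4],[32,-36,0,0,0,0,85.4],[22,-25,0,0,0,0,85.4],[16,-17,0,0,0,0,85.4],[0,0,0,0,0,0,85.4],[0,0,0,0,0,0,85.4]]]'

```text
time: 25.02
tool_pos: [0.4427, -0.3193, 0.1495]
tool_rot: [-0.0, -0.139, 0.99, 0.001]
contact_force: [0.8, 0.1, 0.3]
gripper_width: 1.002
grasp_force: 0.0
```

Run:
```python
from h import *
f=manip.grab_frame('wrist')
p=sieve(f,T['64'],.030,45)
plan((*p[:2],.15),(*p[:2],.013))
```

```text
sieve px [249.9 190. ] r 31.1 [ 0.4446 -0.3187  0.03  ]
t 25.07 tcp [ 443.  -319.   149.6] yaw 106.02 tilt 0.07 g 1.0 F 0.0 [0.2 0.2 0.8]
now-axes [-1.6 -0.2 -0.4] yaw106-axes [-1.6 -0.2 -0.4]
now-axes [-1.00e-01 -2.00e-01  1.37e+02] yaw106-axes [  0.   0. 137.]
```

Emit:
servo_tool --moves '[[[-1.3,0,45,0,0,0,85.4],[0,0,45,0,0,0,85.4],[0,0,30,0,0,0,85.4],[0,0,12,0,0,0,85.4],[0,0,6,0,0,0,85.4],[0,0,0,0,0,0,85.4]]]'

```text
time: 25.82
tool_pos: [0.4452, -0.3196, 0.0131]
tool_rot: [0.0, -0.139, 0.99, -0.001]
contact_force: [0.2, -0.0, 0.3]
gripper_width: 0.999
grasp_force: 0.0
```

Emit:
servo_tool --moves '[[[0,0,0,0,0,0,50],[0,0,0,0,0,0,50],[0,0,0,0,0,0,50],[0,0,0,0,0,0,50],[0,0,0,0,0,0,50],[0,0,0,0,0,0,50],[0,0,0,0,0,0,50],[0,0,0,0,0,0,50]]]'

```text
time: 26.82
tool_pos: [0.4459, -0.3206, 0.0144]
tool_rot: [0.001, -0.139, 0.99, -0.001]
contact_force: [0.3, 0.9, 6.3]
gripper_width: 0.712
grasp_force: 65.3
```

```bash
python3 -c "
from h import *
plan((*T['p64'],.135),(*T['p64'],.036))"
```

```text
t 26.82 tcp [ 445.9 -320.6   14.4] yaw 106.0 tilt 0.21 g 0.712 F 65.3 [0.3 0.9 6.3]
now-axes [-326.8  280.2 -120.8] yaw106-axes [-327.1  279.9 -120.6]
now-axes [ 0.2  0.3 99. ] yaw106-axes [ 0.  0. 99.]
```

Emit:
servo_tool --moves '[[[0,0,-5,0,0,0,50],[0,0,-20,0,0,0,50],[0,0,-45,0,0,0,50],[-15,13,-50,0,0,0,50],[-34,29,0,0,0,0,50],[-34,29,0,0,0,0,50],[-34,29,0,0,0,0,50],[-34,29,0,0,0,0,50],[-34,29,0,0,0,0,50],[-34,29,0,0,0,0,50],[-34,29,0,0,0,0,50],[-34,29,0,0,0,0,50]]]'

```text
time: 28.32
tool_pos: [0.6537, -0.0034, 0.1336]
tool_rot: [0.001, -0.139, 0.99, -0.0]
contact_force: [-0.3, 0.0, -0.4]
gripper_width: 0.711
grasp_force: 65.1
```

Emit:
servo_tool --moves '[[[-25,22,0,0,0,0,50],[-15,13,0,0,0,0,50],[0,0,0,0,0,0,50],[0,0,0,0,0,0,50],[0,0,0,0,0,0,50],[0,0,0,0,0,0,50]]]'

```text
time: 29.08
tool_pos: [0.6814, 0.0391, 0.1323]
tool_rot: [-0.0, -0.139, 0.99, -0.0]
contact_force: [0.2, 0.4, -0.2]
gripper_width: 0.708
grasp_force: 65.1
```

Run:
```python
from h import *
f=manip.grab_frame('wrist'); np.savez('w11.npz',**f); cv2.imwrite('pics/w11.png',f['image'])
plan((*T['p64'],.0358)); print(proj(f,(*T['p64'],.021)))
```

```text
t 29.12 tcp [681.4  39.3 132.2] yaw 105.95 tilt 0.01 g 0.717 F 65.1 [-0.6 -0.8 -1.5]
now-axes [-1.  -0.5 96.4] yaw106-axes [-1.  -0.5 96.4]
[249.79749472 191.36547033]
```

View pics/w11.png

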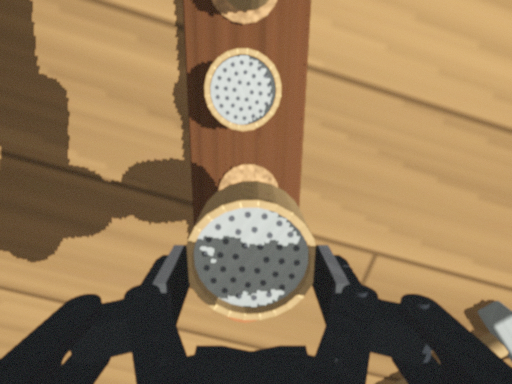

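Sieve 64 is held level at (250,259) over pad d, with sieve 54 on pad c at (243,89). Lowering.

Emit:
servo_tool --moves '[[[-1,0,40,0,0,0,50],[0,0,33,0,0,0,50],[0,0,13,0,0,0,50],[0,0,7,0,0,0,50],[0,0,2.5,0,0,0,50],[0,0,0,0,0,0,50],[0,0,0,0,0,0,50]]]'

```text
time: 30.0
tool_pos: [0.6835, 0.0403, 0.038]
tool_rot: [0.001, -0.139, 0.99, -0.0]
contact_force: [-0.7, -0.7, -0.2]
gripper_width: 0.71
grasp_force: 65.1
```

Emit:
servo_tool --moves '[[[0,0,0,0,0,0,75],[0,0,0,0,0,0,85],[0,0,0,0,0,0,85],[0,0,0,0,0,0,85],[0,0,-20,0,0,0,85],[0,0,-40,0,0,0,85],[0,0,-50,0,0,0,85],[0,-60,-10,0,0,0,85],[0,-60,0,0,0,0,85],[0,-60,0,0,0,0,85],[0,-60,0,0,0,0,85],[0,0,0,0,0,0,85]]]'

```text
time: 31.5
tool_pos: [0.7493, -0.1954, 0.1582]
tool_rot: [0.001, -0.137, 0.991, -0.001]
contact_force: [-1.0, 0.7, -1.0]
gripper_width: 0.995
grasp_force: 0.0
```

Run:
```python
from h import *
plan()
f=manip.grab_frame('top')
for k in ('34','44','54','64'):
    p=sieve(f,T['p'+k],.051,14); print(k,((p[:2]-T['p'+k])*1000).round(1))
g=manip.grab_frame('scene')
cv2.imwrite('pics/end.png',np.hstack([cv2.resize(f['image'][100:280,110:330],None,fx=1.8,fy=2.2),cv2.resize(g['image'][130:300,180:320],None,fx=2.2,fy=396/170)]))
```

```text
t 31.5 tcp [ 749.3 -195.4  158.2] yaw 105.7 tilt 0.14 g 0.995 F 0.0 [-1.   0.7 -1. ]
sieve px [294.  233.7] r 4.8 [ 0.4451 -0.0293  0.051 ]
34 [-3.8 -1.1]
sieve px [285.9 206.6] r 6.8 [ 0.521  -0.0082  0.051 ]
44 [-2.9  0.8]
sieve px [279.3 178.3] r 8.6 [0.6006 0.0085 0.051 ]
54 [-2.7 -3.3]
sieve px [267.7 149.9] r 10.3 [0.6813 0.0393 0.051 ]
64 [-1.2  0.2]
```

View pics/end.png

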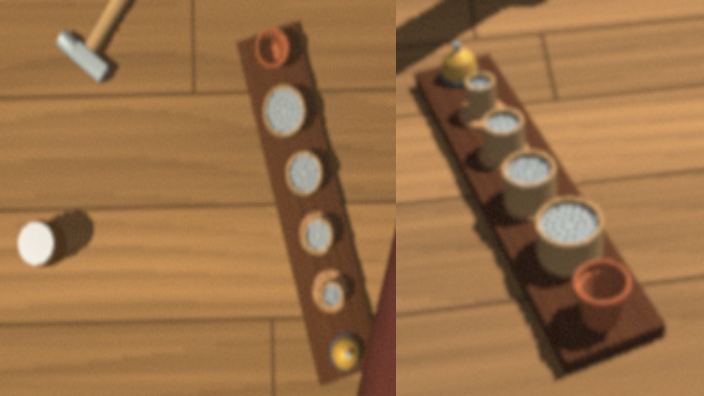

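All four sieves stand upright, in order from bell to pot. They are within about 4 mm of the pad centres, the jar is in place and the arm is clear.

```bash
python3 -c "
from plant import manip
print(manip.job_done())"
```

```text
the job is handed in; nothing more can be done
None
```

I handed the job in at about 31.5 s: the four sieves stand upright on their pads from smallest at the bell to largest at the pot, each within about 4 mm of its pad's centre by my last camera check, and the jar is where it was (the hand-in gave no verdict).

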